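Pop a seed tin out of its dispenser and trap it

ROBOT

A 6-joint arm with a two-finger parallel gripper is mounted at the origin on the work surface. World frame = base frame: x ahead of the robot, y to its left, z up, the work surface at z = 0. Lengths are in m, angles in rad, forces in N, time in s.
With the tool pointing down it reaches from about 0.425 to 0.95 m from the base axis. Payload 3.5 kg.
Tool frame: the origin (TCP) lies at the very end of the fingers, on their centre line; the grasp point (between the pads) lies 19 mm behind it; z points along the fingers, y is the direction in which the jaws open and shut (so a half turn about z gives the same grasp; the last joint's range is limited). The gripper opens to 85 mm and grips with 20 to 120 N. Pads are 22 mm wide; open, the fingers measure 114 mm over their backs; the gripper's body (76 mm by 85 mm) begins 54 mm behind the grasp point. The pads swing forward as they close: fully open they stand 13 mm farther back than shut.
Start: joints at [-1.431, 0.286, 1.577, -0, 1.279, -0.15], TCP at [0.193, -0.647, 0.203] pointing down, gripper open.
Joint ranges: [-2.77, 2.77], [-0.9, 2.22], [0.21, 2.48], [-1.53, 4.67], [0.24, 2.81], [-2.84, 2.84]. Speed limits (rad/s): [2.79, 2.79, 3.14, 3.14, 3.14, 3.14].

INTERFACE

Orientations are given as [roll, pitch, yaw] about the fixed x, y, z axes, in that order (R = Rz(yaw) Ry(pitch) Rx(roll)).
In Python, from station import r gives the robot as it stands.
- The arm moves only by the tool jog_arm, never from a script. Its argument "rows" is a list of rows, each an object with "dr": the turn, a rotation vector about the world's x, y, z in rad, a list of three; "travel": the shift along the world's x, y, z in mm, a list of three; "gripper": the closure, from 0 (fully open) to 1 (shut). In form: [{"dr": [rx, ry, rz], "travel": [x, y, z], "gripper": gripper}, ...]. A call has 1 to 10 rows; each row shifts and turns the commanded pose from where the row before left it; what a row does not reach is not made up. A row lasts 1/8 s, in which the tool goes at most 62.5 mm and 10.7 degrees, less where a joint would pass 70% of its speed; a pose out of reach is approached as far as the arm can. A call is refused whole if a number of a shift passes 62.5 or a number of a turn 0.188, either way. A call with a gripper value outside its range is refused whole. The fingers move at their own pace and stop on an object; "squeeze" is the grip in N (left out, the last holds). Time passes only in rows, so rows that do not move let the fingers close. It gives the time, the measured TCP pose, the force and the opening at its end, in the units of the state.
- r.get_obs(): the state, without advancing time (a new reading comes with each control period).
- r.get_image(name): name is "scene" or "top" or "wrist"; returns a dict with "img" (384x512x3 uint8, blue, green, red), "vertical_fov" (degrees; the focal length in pixels is half the picture's height over the tangent of half this angle, whatever the lens; pixels are square), "cx", "cy" (the principal point, pixels), "position" and "orientation" of the camera in the world; the wrist camera has in their place "tool_from_camera" (4x4, takes a point from camera to tool coordinates, whose origin is the TCP and whose axes are the flange's). Camera axes: x right, y up, looking along -z (the intrinsics and any distortion apply to the point x, -y, -z); pixel columns grow to the right and rows downward; lengths in m; the calibration is good to about 2 mm. A picture is of the moment at which its call begins: read the wrist's pose just before it. There is no depth.
- r.hand_in(): hands the job in, once; it reports no verdict.
Trained networks look in the newest picture that a camera, given by its name, has taken for a name from the list of things; names that differ only in an ending like _2 or _b are one class to them, and where a whole thing is asked for, a point or a joint stands for the part that bears it (a point fixed in the world has none). Each returns a list of dicts, best first, with "score" (0 to 1); they miss things now and then, are a little off and sometimes report something else, mostly with a low value. They report only what shows in the picture. A call takes as long as a camera call. They do not tell look-alikes from the thing itself.
- r.search_frame(camera, thing): "xyz" ([x, y, z] in m, in world coordinates, good to about 4 mm: the middle of the surface that is visible of it).
- r.pinpoint(camera, thing): "xyz" ([x, y, z] in m, in world coordinates, good to about 4 mm: a listed point, or the origin of a listed thing).
The state is a dict: "time": time; "joints": joint angles; "joint_velocities": joint speeds; "effort": joint torques, N m; "tool_pos": TCP position; "tcp_rot": TCP orientation; "force": force on the tool from outside, world axes, zero at the start; "ft_torque": the same for the moment, N m; "width": opening from 0.0 (shut) to 1.0 (fully open).
Only numpy, scipy, OpenCV 4.12 (cv2) and the standard library are available. Lean on these libraries where they do the work, as an engineer would, in place of code of your own. Each camera call takes 0.05 s, during which the arm holds its last target. There are 200 camera calls.

TASK

Bring out the seed tin with the yellow lid: press the orange paddle beside its lane right down with one finger, and trap the tin against the other finger as the spring pushes it along the lane, before it slides off the open end. Finish while still holding: the paddle pressed down, and the tin standing still and upright in its lane against the other finger. Lift nothing, and leave the blue-lidded tin and all the other things where they are.

Things in the scene. Friction and masses are not known exactly. Their poses are not given: they have to be found in the camera images.
- dispenser: grey two-lane seed-tin dispenser with white lane walls, fixed, 160 mm long (x -70 to +90), 252 wide, 52 high. Origin on the bench under its middle, z up. Lanes run along -x from the pockets (tin centres at x = +48 mm) to open ends at x = -70; centrelines y = +33 (left) and -33 (right); floor z = 22, wall tops z = 34, clear between |y| = 4 and 62
- gate_left (a point): top middle of the left lane's steel gate (dispenser x 17 to 23 mm), 10 mm above the lane floor; a black spring pusher behind presses the tin against it. The gate sinks with the paddle: after 10 mm it is clear and the pusher drives the tin towards dispenser -x with 2 to 3 N at 40 to 70 mm/s, off the end in 2 to 3 s unless a finger stands in the lane
- gate_right (a point): the same gate in the right lane, sinking with the right paddle
- yellow_tin: the tin to bring out: round aluminium seed tin with a yellow lid, 52 mm diameter, 34 mm high, about 120 g, loose, in the pocket of the left or the right lane (compare its position with the dispenser). Origin: centre of its underside; z up its axis
- blue_tin: a like tin with a blue lid, in the other lane's pocket; leave alone. Origin: centre of its underside
- paddle_left (a joint): travel of the left lane's paddle (left = +y side of the dispenser's own frame, right = -y side), m: 0 up, 0.012 fully down at its stop; springs back (2.4 N to start, 4.4 N at the stop, plus about 1 N of gate friction)
- paddle_right (a joint): travel of the right lane's paddle, m: 0 up, 0.012 fully down at its stop; same spring
- paddle_left_top (a point): middle of the top face of the left orange paddle, a flat plate 44 mm (dispenser x -52 to -8) by 50 mm (y +72 to +122) just outside the lane wall. Top 48 mm above the bench when up, 36 mm when down: then 20 mm below the top of a tin, just above the lane walls. The point moves with the paddle and has the dispenser's axes
- paddle_right_top (a point): the same for the right orange paddle (dispenser y -122 to -72)
- white_pot: white ceramic plant pot, 110 mm across, 100 mm high, bystander. Origin: centre of its underside
- glass_jar: closed green glass jar, 80 mm across, 120 mm high, bystander. Origin: centre of its underside
- clay_pot: terracotta pot, 90 mm across, 80 mm high, bystander. Origin: centre of its underside
- green_tray: green plastic tray 160 x 200 x 45 mm, bystander. Origin: centre of its underside
- trowel: hand trowel with copper blade lying flat, 330 mm long along its x (wooden handle to -x), 28 mm high, bystander. Origin: on the bench, where handle and blade meet
- label_box: small open wooden box 80 x 120 x 50 mm with white plant labels standing 87 mm high, bystander. Origin: centre of its underside
Not all that is in view belongs to the job. Leave any pink or turquoise look-alike of the yellow_tin alone.

How it is judged:
By the outcome, as a careful person would: the job done as asked, in the order asked, and still so for the second after the job is handed in, while the arm keeps its last pose, push and grip.
It also fails if it takes over 32 s, if anything falls off the work surface, if the arm or the gripper's body presses on something with over 40 N, if the wrist force passes 120 N, or if a joint passes its speed limit or range.

## Working session

There is one attempt and no reset: what is moved stays moved. The work goes in short steps, Python scripts to look and compute and a tool call to move; the robot and the scene stay as the last step left them, time stands still between calls to the robot, and variables do not carry over. Pictures are saved under pics/ and viewed, about 8 in all and at most 12, crops included, and the job is handed in when it is done.

Besides the shell and the picture viewer there is one more tool, called after "Call:" in YAML: its name, and indented under it one key for each argument. jog_arm: Moves the arm, as the interface text tells. Its arguments: {"type":"object","properties":{"rows":{"type":"array","items":{"type":"object","properties":{"dr":{"type":"array","items":{"type":"number"}},"travel":{"type":"array","items":{"type":"number"}},"gripper":{"type":"number"}}}},"squeeze":{"type":"number"}},"required":["rows"]}

```bash
mkdir -p pics; cat > h.py <<'E'
from station import r
import numpy as np, cv2
def snap(c,f):
    d=r.get_image(c); cv2.imwrite('pics/'+f,d['img']); return d
def find(c,names):
    for n in names:
        for k in r.pinpoint(c,n)[:3]: print(c,n,np.round(k['xyz'],4),round(k['score'],2))
E
python3 - <<'E'
from h import *
a=snap('scene','s.png');
N=['dispenser','gate_left','gate_right','yellow_tin','blue_tin','paddle_left_top','paddle_right_top']
find('scene',N)
b=snap('top','t.png'); find('top',N)
for d in (a,b): print(d['position'],d['orientation'],d['vertical_fov'],d['cx'],d['cy'])
print({k:np.round(v,3) for k,v in r.get_obs().items()})
cv2.imwrite('pics/both.png',np.hstack([cv2.resize(x['img'],(400,300)) for x in (a,b)]))
E
```

```text
scene dispenser [ 0.5731  0.0291 -0.0018] 0.86
scene gate_left [0.5773 0.0635 0.0342] 0.77
scene gate_right [ 0.602  -0.0038  0.0323] 0.63
scene yellow_tin [0.6248 0.0047 0.0235] 0.73
scene yellow_tin [ 0.6704  0.1755 -0.0017] 0.59
scene yellow_tin [ 7.056e-01 -1.217e-01 -5.000e-04] 0.54
scene blue_tin [0.6077 0.0703 0.0255] 0.78
scene paddle_left_top [0.5187 0.1106 0.0464] 0.62
scene paddle_left_top [0.6198 0.0046 0.023 ] 0.35
scene paddle_right_top [ 0.5688 -0.075   0.0495] 0.71
top dispenser [0.5725 0.0251 0.0023] 0.58
top gate_left [0.5821 0.0645 0.0346] 0.67
top gate_right [0.5993 0.0011 0.0298] 0.83
top yellow_tin [0.6692 0.1772 0.0007] 0.88
top yellow_tin [0.6238 0.0051 0.0216] 0.72
top yellow_tin [ 0.7096 -0.1239  0.0037] 0.63
top blue_tin [0.6069 0.0692 0.0236] 0.73
top blue_tin [0.4159 0.3655 0.0027] 0.35
top paddle_left_top [0.514  0.1114 0.0489] 0.82
top paddle_right_top [ 0.5691 -0.0788  0.0512] 0.87
[1.47660045 0.37928848 0.69229443] [0.99633222 0.01127181 1.95312624] 51.15381165582427 257.2491949251208 193.81563644352872
[0.50800913 0.00345958 0.95837285] [ 0.1037394  -0.02483291 -1.56243119] 56.01740303711469 252.98308925918954 194.08396470739353
{'time': np.float64(0.8), 'joints': array([-1.431,  0.286,  1.577,  0.   ,  1.279, -0.15 ]), 'joint_velocities': array([-0.001, -0.001,  0.   ,  0.   ,  0.001, -0.001]), 'effort': array([  0.   , -40.591, -29.292,  -0.   ,   0.   ,   0.   ]), 'tool_pos': array([ 0.193, -0.647,  0.203]), 'tcp_rot': array([ 3.142, -0.   ,  0.29 ]), 'force': array([-0.194,  1.02 , -0.4  ]), 'ft_torque': array([-0.05 , -0.017,  0.028]), 'width': np.float64(1.001)}
```

View pics/t.png

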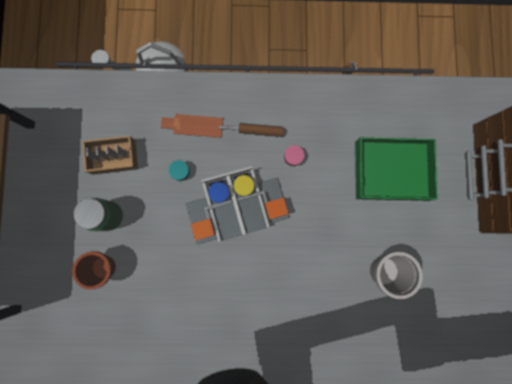

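View pics/s.png

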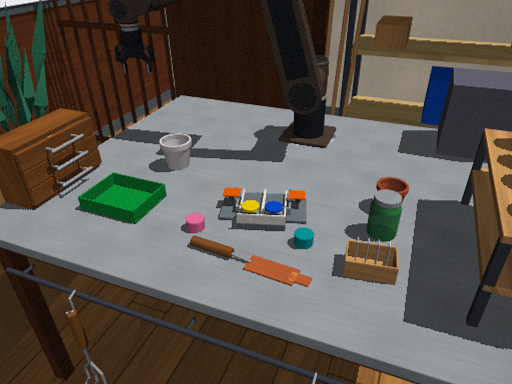

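In the top view the yellow tin is at (244,185), on the paddle side whose orange is at (277,209). That puts it in the dispenser's right lane. Possible mix-ups are pink (294,156), turquoise (179,170) and blue (219,192). Next I fit the dispenser pose and check a close crop.

```bash
cat >> h.py <<'E'
from scipy.optimize import least_squares
M={'gate_left':(20,33),'gate_right':(20,-33),'yellow_tin':(48,-33),'blue_tin':(48,33),'paddle_left_top':(-30,97),'paddle_right_top':(-30,-97),'dispenser':(0,0)}
def W(p,x,y):
    c,s=np.cos(p[2]),np.sin(p[2]); return np.array([p[0]+c*x-s*y,p[1]+s*x+c*y])
E
python3 - <<'E'
from h import *
O=[('dispenser',573.1,29.1),('gate_left',577.3,63.5),('gate_right',602,-3.8),('yellow_tin',624.8,4.7),('blue_tin',607.7,70.3),('paddle_left_top',518.7,110.6),('paddle_right_top',568.8,-75),
('dispenser',572.5,25.1),('gate_left',582.1,64.5),('gate_right',599.3,1.1),('yellow_tin',623.8,5.1),('blue_tin',606.9,69.2),('paddle_left_top',514,111.4),('paddle_right_top',569.1,-78.8)]
s=least_squares(lambda p:np.concatenate([W(p,*M[n])-[x,y] for n,x,y in O]),[573,27,.27])
print(s.x,s.fun.reshape(-1,2).round(1).tolist())
print('target mid',W(s.x,-36,-67),'lane finger',W(s.x,-36,-33),'paddle',W(s.x,-36,-101))
i=cv2.imread('pics/t.png')[150:260,150:330]; cv2.imwrite('pics/c.png',cv2.resize(i,None,fx=4,fy=4,interpolation=2))
E
```

```text
[5.70983825e+02 2.54185099e+01 2.74082251e-01] [[-2.1, -3.7], [4.0, -0.9], [-2.8, 2.9], [1.3, 1.9], [0.6, -0.1], [-2.9, 0.1], [-0.4, -1.1], [-1.5, 0.3], [-0.8, -1.9], [-0.1, -2.0], [2.3, 1.5], [1.4, 1.0], [1.8, -0.7], [-0.7, 2.7]]
target mid [554.46201931 -48.82453642] lane finger [545.25945835 -16.09362027] paddle [563.66458027 -81.55545256]
```

View pics/c.png

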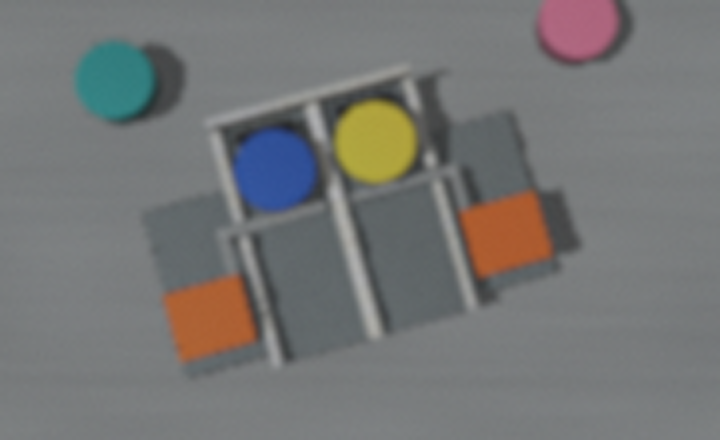

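The crop confirms it: yellow is in the right lane, beside the right-hand orange paddle. The fit residuals are 4 mm or less. Moving over.

Call:
jog_arm:
  rows:
    - {"travel": [30, 50, 0], "dr": [0, 0, -0.016], "gripper": 0.3}
    - {"travel": [30, 50, 0], "dr": [0, 0, 0], "gripper": 0.3}
    - {"travel": [30, 50, 0], "dr": [0, 0, 0], "gripper": 0.3}
    - {"travel": [30, 50, 0], "dr": [0, 0, 0], "gripper": 0.3}
    - {"travel": [30, 50, 0], "dr": [0, 0, 0], "gripper": 0.3}
    - {"travel": [30, 50, 0], "dr": [0, 0, 0], "gripper": 0.3}
    - {"travel": [30, 50, 0], "dr": [0, 0, 0], "gripper": 0.3}
    - {"travel": [30, 50, 0], "dr": [0, 0, 0], "gripper": 0.3}
    - {"travel": [30, 50, 0], "dr": [0, 0, 0], "gripper": 0.3}
    - {"travel": [30, 50, 0], "dr": [0, 0, 0], "gripper": 0.3}

```text
time: 2.05
tool_pos: [0.4938, -0.1451, 0.2037]
tcp_rot: [3.141, -0.001, 0.274]
force: [-0.5, 0.6, 0.2]
width: 0.697
```

Call:
jog_arm:
  rows:
    - {"travel": [30, 49, -30], "dr": [0, 0, 0], "gripper": 0.3}
    - {"travel": [30, 49, -30], "dr": [0, 0, 0], "gripper": 0.3}
    - {"travel": [0, 0, -30], "dr": [0, 0, 0], "gripper": 0.3}
    - {"travel": [0, 0, -20], "dr": [0, 0, 0], "gripper": 0.3}
    - {"travel": [0, 0, 0], "dr": [0, 0, 0], "gripper": 0.3}

```text
time: 2.68
tool_pos: [0.5493, -0.0517, 0.0935]
tcp_rot: [-3.139, 0.004, 0.274]
force: [-0.1, -0.3, 0.3]
width: 0.699
```

```bash
python3 - <<'E'
from h import *
o=r.get_obs(); print({k:np.round(o[k],4) for k in ('time','tool_pos','tcp_rot','force','width','joints')})
d=snap('wrist','w1.png'); print(np.round(d['tool_from_camera'],3).tolist(),d['vertical_fov'],d['cx'],d['cy'])
find('wrist',['yellow_tin','gate_right','paddle_right_top','blue_tin'])
E
```

```text
{'time': np.float64(2.675), 'tool_pos': array([ 0.5493, -0.0517,  0.0935]), 'tcp_rot': array([-3.1393,  0.0037,  0.2743]), 'force': array([-0.058 , -0.263 ,  0.3146]), 'width': np.float64(0.699), 'joints': array([-0.2777,  0.1376,  1.9654, -0.    ,  1.0429,  1.0188])}
[[0.001, 0.962, 0.275, 0.069], [1.0, -0.002, 0.001, 0.001], [0.001, 0.275, -0.962, -0.17], [0.0, 0.0, 0.0, 1.0]] 70.24252062485982 257.06475517582425 188.12735971762183
wrist yellow_tin [ 0.7077 -0.124   0.0008] 0.84
wrist yellow_tin [0.6232 0.0083 0.0251] 0.82
wrist gate_right [ 0.6027 -0.0035  0.0343] 0.56
wrist paddle_right_top [ 0.5662 -0.0789  0.0449] 0.72
wrist blue_tin [0.6082 0.067  0.0231] 0.97
```

View pics/w1.png

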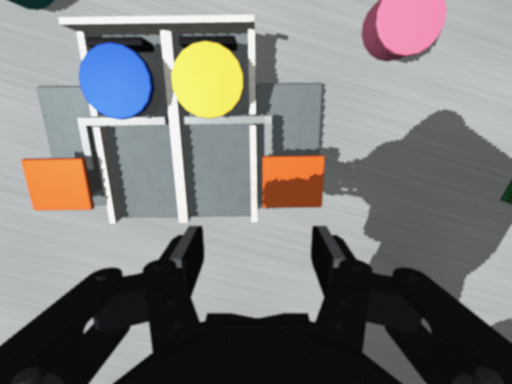

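Call:
jog_arm:
  rows:
    - {"travel": [1, 0, -15], "dr": [0, 0, 0], "gripper": 0.3}
    - {"travel": [0, 0, -15], "dr": [0, 0, 0], "gripper": 0.3}
    - {"travel": [0, 0, -7], "dr": [0, 0, 0], "gripper": 0.3}
    - {"travel": [0, 0, 0], "dr": [0, 0, 0], "gripper": 0.3}
    - {"travel": [0, 0, 0], "dr": [0, 0, 0], "gripper": 0.3}

```text
time: 3.55
tool_pos: [0.552, -0.0524, 0.0586]
tcp_rot: [3.141, -0.0, 0.274]
force: [-0.1, -1.0, -0.0]
width: 0.699
```

```bash
python3 - <<'E'
from h import *
o=r.get_obs(); print({k:np.round(o[k],4) for k in ('time','tool_pos','tcp_rot','force','width')})
p=[570.98,25.42,.2741]; x,y=o['tool_pos'][:2]*1000-p[:2]; c,s=np.cos(p[2]),np.sin(p[2]); print('disp',c*x+s*y,-s*x+c*y)
snap('wrist','w2.png'); find('wrist',['paddle_right_top','yellow_tin','gate_right'])
E
```

```text
{'time': np.float64(3.55), 'tool_pos': array([ 0.552 , -0.0524,  0.0586]), 'tcp_rot': array([ 3.1414e+00, -4.0000e-04,  2.7380e-01]), 'force': array([-0.0697, -1.0489, -0.0062]), 'width': np.float64(0.6993)}
disp -39.29178657846188 -69.80369558349307
wrist paddle_right_top [ 0.5656 -0.0769  0.0459] 0.87
wrist yellow_tin [ 7.105e-01 -1.222e-01 -5.000e-04] 0.96
wrist yellow_tin [0.6232 0.0098 0.02  ] 0.69
wrist gate_right [ 0.6024 -0.0034  0.0347] 0.67
```

View pics/w2.png

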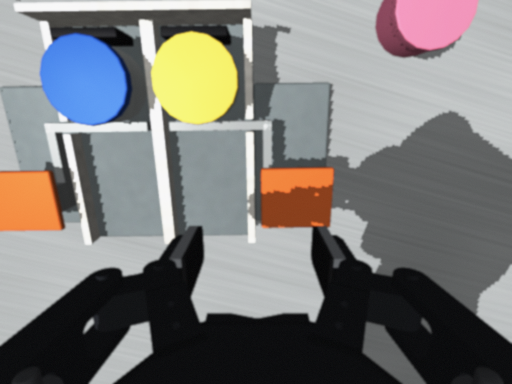

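Call:
jog_arm:
  rows:
    - {"travel": [5, 2, 0], "dr": [0, 0, 0], "gripper": 0.3}
    - {"travel": [0, 0, -4], "dr": [0, 0, 0], "gripper": 0.3}
    - {"travel": [0, 0, -4], "dr": [0, 0, 0], "gripper": 0.3}
    - {"travel": [0, 0, -4], "dr": [0, 0, 0], "gripper": 0.3}
    - {"travel": [0, 0, 0], "dr": [0, 0, 0], "gripper": 0.3}

```text
time: 4.38
tool_pos: [0.5562, -0.0502, 0.0457]
tcp_rot: [-3.141, 0.001, 0.274]
force: [-0.1, 0.5, 0.4]
width: 0.699
```

Call:
jog_arm:
  rows:
    - {"travel": [0, 0, -2], "dr": [0, 0, 0], "gripper": 0.3}
    - {"travel": [0, 0, -2], "dr": [0, 0, 0], "gripper": 0.3}
    - {"travel": [0, 0, 0], "dr": [0, 0, 0], "gripper": 0.3}

```text
time: 4.75
tool_pos: [0.5566, -0.0503, 0.0422]
tcp_rot: [-3.141, 0.0, 0.274]
force: [0.1, -0.2, 0.0]
width: 0.699
```

```bash
python3 - <<'E'
from h import *
o=r.get_obs(); print({k:np.round(o[k],4) for k in ('time','tool_pos','tcp_rot','force','width')})
d=snap('wrist','w3.png'); find('wrist',['paddle_right_top'])
E
```

```text
{'time': np.float64(4.75), 'tool_pos': array([ 0.5566, -0.0503,  0.0422]), 'tcp_rot': array([-3.1414e+00,  3.0000e-04,  2.7380e-01]), 'force': array([ 0.113 , -0.1633,  0.0054]), 'width': np.float64(0.6989)}
wrist paddle_right_top [ 0.5684 -0.0757  0.0458] 0.74
```

View pics/w3.png

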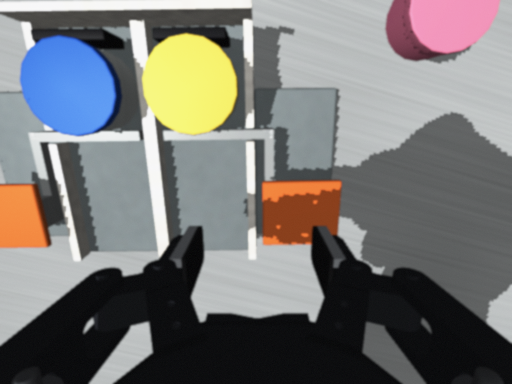

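```bash
python3 - <<'E'
from h import *
from scipy.spatial.transform import Rotation as R
o=r.get_obs(); d=r.get_image('wrist'); T=np.array(d['tool_from_camera']); f=192/np.tan(np.radians(d['vertical_fov']/2))
def px(pt): 
    c=np.linalg.inv(T)@np.append(pt,1); return (np.array([d['cx'],d['cy']])+f*np.array([c[0],-c[1]])/-c[2]).round(0)
for z in (0,-.006,-.009,-.013):
  for x in (.011,0,-.011): print('tip',z,x,px([x,.030,z]),px([x,.0445,z]))
Rt=R.from_euler('xyz',o['tcp_rot'])
p=[570.98,25.42,.2741]
for q in [(-8,-72,48),(-8,-122,48),(-52,-72,48),(-52,-122,48),(-70,-62,34),(-70,-4,34)]:
  w=np.append(W(p,*q[:2]),q[2])/1000; print(q,px(Rt.inv().apply(w-o['tool_pos'])))
E
```

```text
tip 0 0.011 [301. 201.] [323. 201.]
tip 0 0 [300. 217.] [322. 217.]
tip 0 -0.011 [300. 232.] [321. 232.]
tip -0.006 0.011 [303. 204.] [325. 204.]
tip -0.006 0 [302. 220.] [324. 220.]
tip -0.006 -0.011 [301. 236.] [323. 236.]
tip -0.009 0.011 [303. 206.] [327. 206.]
tip -0.009 0 [303. 222.] [325. 222.]
tip -0.009 -0.011 [302. 238.] [324. 238.]
tip -0.013 0.011 [304. 208.] [328. 208.]
tip -0.013 0 [304. 225.] [327. 225.]
tip -0.013 -0.011 [303. 241.] [326. 241.]
(-8, -72, 48) [260. 181.]
(-8, -122, 48) [340. 181.]
(-52, -72, 48) [260. 245.]
(-52, -122, 48) [335. 245.]
(-70, -62, 34) [246. 258.]
(-70, -4, 34) [167. 258.]
```

```bash
python3 - <<'E'
from h import *
i=cv2.imread('pics/w3.png')[170:340,140:380]; i=cv2.convertScaleAbs(i,alpha=1,beta=0); i=(255*(i/255.)**.45).astype('uint8'); cv2.imwrite('pics/w3c.png',cv2.resize(i,None,fx=3.3,fy=3.3,interpolation=2))
E
```

```text
(no output)
```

View pics/w3c.png

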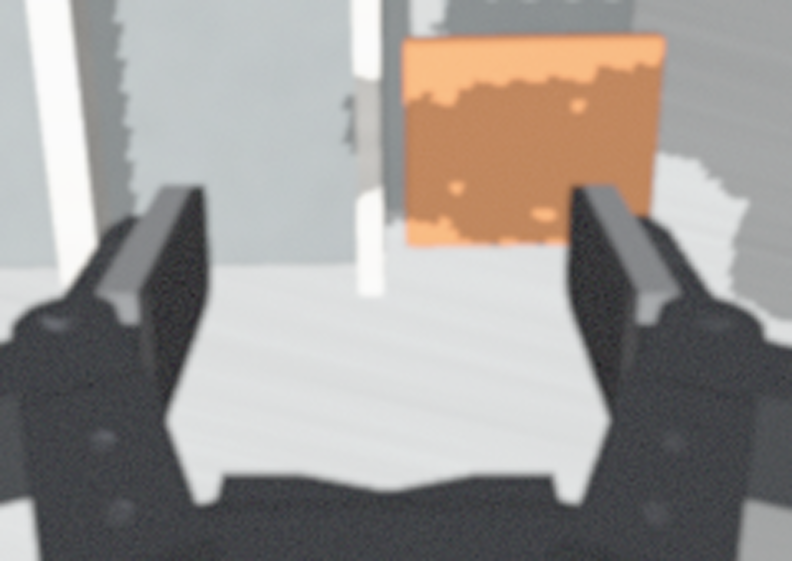

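Call:
jog_arm:
  rows:
    - {"travel": [4, 1, -2], "dr": [0, 0, 0], "gripper": 0.3}
    - {"travel": [0, 0, -2], "dr": [0, 0, 0], "gripper": 0.3}
    - {"travel": [0, 0, -2], "dr": [0, 0, 0], "gripper": 0.3}
    - {"travel": [0, 0, 0], "dr": [0, 0, 0], "gripper": 0.3}

```text
time: 5.4
tool_pos: [0.5605, -0.0493, 0.036]
tcp_rot: [-3.141, 0.001, 0.274]
force: [-0.0, -0.3, 0.9]
width: 0.702
```

Call:
jog_arm:
  rows:
    - {"travel": [0, 0, -2], "dr": [0, 0, 0], "gripper": 0.3}
    - {"travel": [0, 0, -2], "dr": [0, 0, 0], "gripper": 0.3}
    - {"travel": [0, 0, 0], "dr": [0, 0, 0], "gripper": 0.3}

```text
time: 5.78
tool_pos: [0.5606, -0.0493, 0.0321]
tcp_rot: [-3.141, 0.0, 0.274]
force: [0.5, -0.6, 0.6]
width: 0.701
```

```bash
python3 - <<'E'
from h import *
o=r.get_obs(); print({k:np.round(o[k],4) for k in ('time','tool_pos','tcp_rot','force','ft_torque','width')})
snap('wrist','w4.png'); find('wrist',['paddle_right_top','yellow_tin'])
E
```

```text
{'time': np.float64(5.775), 'tool_pos': array([ 0.5606, -0.0493,  0.0321]), 'tcp_rot': array([-3.1413e+00,  4.0000e-04,  2.7380e-01]), 'force': array([ 0.457 , -0.5775,  0.6292]), 'ft_torque': array([ 0.03  ,  0.0113, -0.0152]), 'width': np.float64(0.7014)}
wrist paddle_right_top [ 0.565  -0.0767  0.0461] 0.6
wrist yellow_tin [0.6256 0.0064 0.0236] 0.6
wrist yellow_tin [ 0.7103 -0.1248  0.0017] 0.56
```

```bash
python3 - <<'E'
from h import *
a=cv2.imread('pics/w4.png')[100:340,120:380]; g=lambda i:(255*(i/255.)**.5).astype('uint8')
s=snap('scene','s4.png')['img'][150:250,190:330]
cv2.imwrite('pics/v4.png',np.hstack([g(cv2.resize(a,(390,360))),cv2.resize(s,(400,360),interpolation=2)]))
E
```

```text
(no output)
```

View pics/v4.png

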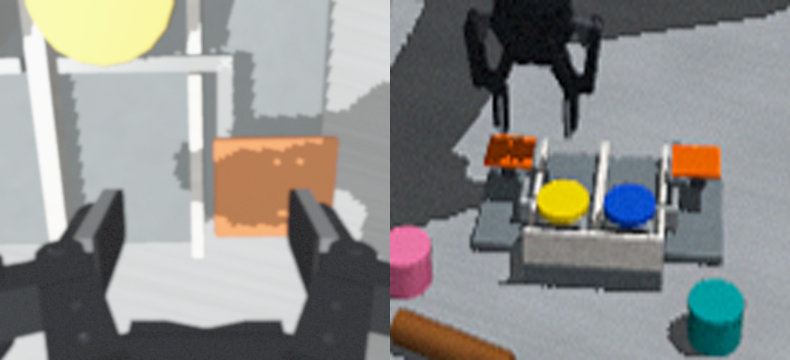

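```bash
python3 - <<'E'
from h import *
from scipy.spatial.transform import Rotation as R
o=r.get_obs(); d=r.get_image('scene'); f=192/np.tan(np.radians(d['vertical_fov']/2))
Rc=R.from_euler('xyz',d['orientation']); Rt=R.from_euler('xyz',o['tcp_rot'])
def px(w):
    c=Rc.inv().apply(w-np.array(d['position'])); return (np.array([d['cx'],d['cy']])+f*np.array([c[0],-c[1]])/-c[2]).round(1)
for z in (0,-.01,-.02,-.03,-.04):
  for y in (.030,.037): print(z,y,px(Rt.apply([0,y,z])+o['tool_pos']),px(Rt.apply([0,-y,z])+o['tool_pos']))
p=[570.98,25.42,.2741]
for q in [(-8,-72,48),(-8,-122,48),(-52,-72,48),(-52,-122,48)]: print(q,px(np.append(W(p,*q[:2]),q[2])/1000))
E
```

```text
0 0.03 [231.2 195.3] [251.  196.3]
0 0.037 [228.9 195.1] [253.3 196.4]
-0.01 0.03 [231.1 192.5] [250.9 193.5]
-0.01 0.037 [228.8 192.4] [253.3 193.6]
-0.02 0.03 [230.9 189.7] [250.9 190.6]
-0.02 0.037 [228.6 189.5] [253.2 190.7]
-0.03 0.03 [230.8 186.8] [250.8 187.8]
-0.03 0.037 [228.4 186.7] [253.1 187.9]
-0.04 0.03 [230.6 183.9] [250.7 184.9]
-0.04 0.037 [228.3 183.8] [253.1 185. ]
(-8, -72, 48) [238.9 195.4]
(-8, -122, 48) [222.2 194.5]
(-52, -72, 48) [241.  187.5]
(-52, -122, 48) [224.8 186.7]
```

Call:
jog_arm:
  rows:
    - {"travel": [0, 0, -2], "dr": [0, 0, 0], "gripper": 0.3}
    - {"travel": [0, 0, -2], "dr": [0, 0, 0], "gripper": 0.3}
    - {"travel": [0, 0, -2], "dr": [0, 0, 0], "gripper": 0.3}
    - {"travel": [0, 0, 0], "dr": [0, 0, 0], "gripper": 0.3}

```text
time: 6.52
tool_pos: [0.5606, -0.0493, 0.0261]
tcp_rot: [-3.141, 0.0, 0.274]
force: [-0.3, 0.4, 0.1]
width: 0.702
```

```bash
python3 - <<'E'
from h import *
o=r.get_obs(); print({k:np.round(o[k],4) for k in ('time','tool_pos','tcp_rot','force','ft_torque','width')})
a=snap('wrist','w5.png')['img'][100:340,120:380]; g=lambda i:(255*(i/255.)**.5).astype('uint8')
s=snap('scene','s5.png')['img'][165:225,205:285]
cv2.imwrite('pics/v5.png',np.hstack([g(cv2.resize(a,(390,360))),g(cv2.resize(s,(400,360),interpolation=2))]))
E
```

```text
{'time': np.float64(6.525), 'tool_pos': array([ 0.5606, -0.0493,  0.0261]), 'tcp_rot': array([-3.1413e+00,  4.0000e-04,  2.7380e-01]), 'force': array([-0.348 ,  0.4287,  0.1174]), 'ft_torque': array([-0.053 ,  0.0056,  0.0248]), 'width': np.float64(0.7021)}
```

View pics/v5.png

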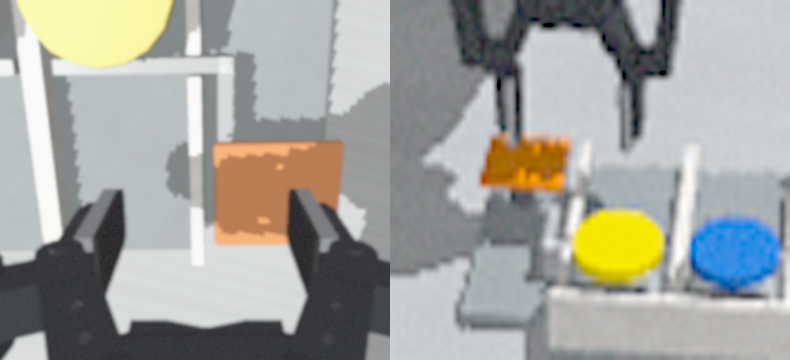

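Call:
jog_arm:
  rows:
    - {"travel": [0, 0, -2], "dr": [0, 0, 0], "gripper": 0.3}
    - {"travel": [0, 0, -2], "dr": [0, 0, 0], "gripper": 0.3}
    - {"travel": [0, 0, -2], "dr": [0, 0, 0], "gripper": 0.3}
    - {"travel": [0, 0, 0], "dr": [0, 0, 0], "gripper": 0.3}

```text
time: 7.12
tool_pos: [0.5606, -0.0493, 0.0201]
tcp_rot: [-3.141, 0.0, 0.274]
force: [0.5, -0.6, 0.1]
width: 0.701
```

Call:
jog_arm:
  rows:
    - {"travel": [0, 0, -1.5], "dr": [0, 0, 0], "gripper": 0.3}
    - {"travel": [0, 0, -1.5], "dr": [0, 0, 0], "gripper": 0.3}
    - {"travel": [0, 0, 0], "dr": [0, 0, 0], "gripper": 0.3}

```text
time: 7.5
tool_pos: [0.5607, -0.0493, 0.0172]
tcp_rot: [-3.141, 0.0, 0.274]
force: [-0.4, -0.3, -0.4]
width: 0.699
```

Call:
jog_arm:
  rows:
    - {"travel": [0, 0, -1.5], "dr": [0, 0, 0], "gripper": 0.3}
    - {"travel": [0, 0, -1.5], "dr": [0, 0, 0], "gripper": 0.3}
    - {"travel": [0, 0, 0], "dr": [0, 0, 0], "gripper": 0.3}

```text
time: 7.88
tool_pos: [0.5609, -0.0494, 0.0146]
tcp_rot: [3.142, -0.0, 0.274]
force: [-1.6, 0.5, 1.2]
width: 0.701
```

```bash
python3 - <<'E'
from h import *
o=r.get_obs(); print({k:np.round(o[k],4) for k in ('time','tool_pos','tcp_rot','force','ft_torque','width')})
a=snap('wrist','w6.png')['img'][100:340,120:380]; g=lambda i:(255*(i/255.)**.5).astype('uint8')
s=snap('scene','s6.png')['img'][165:225,205:285]
find('wrist',['paddle_right_top','yellow_tin'])
cv2.imwrite('pics/v6.png',np.hstack([g(cv2.resize(a,(390,360))),g(cv2.resize(s,(400,360),interpolation=2))]))
E
```

```text
{'time': np.float64(7.875), 'tool_pos': array([ 0.5609, -0.0494,  0.0146]), 'tcp_rot': array([ 3.1415, -0.    ,  0.2738]), 'force': array([-1.5886,  0.4796,  1.2212]), 'ft_torque': array([-0.0061,  0.0444,  0.0197]), 'width': np.float64(0.7011)}
wrist paddle_right_top [ 0.5673 -0.0783  0.0457] 0.71
wrist yellow_tin [ 7.116e-01 -1.248e-01 -1.000e-04] 0.94
wrist yellow_tin [0.6236 0.0095 0.0247] 0.57
```

View pics/v6.png

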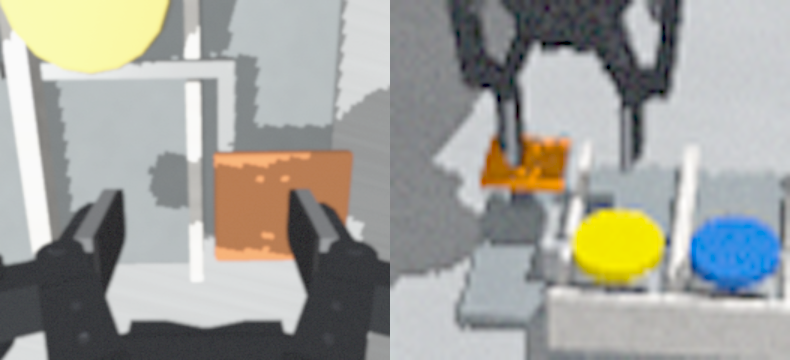

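Contact is just starting: the fingertip is on the paddle, and the tips sit about 33 mm behind the nominal TCP at this opening. Pressing.

Call:
jog_arm:
  rows:
    - {"travel": [0, 0, -2], "dr": [0, 0, 0], "gripper": 0.3}
    - {"travel": [0, 0, -2], "dr": [0, 0, 0], "gripper": 0.3}
    - {"travel": [0, 0, 0], "dr": [0, 0, 0], "gripper": 0.3}

```text
time: 8.45
tool_pos: [0.5609, -0.0494, 0.0103]
tcp_rot: [3.141, -0.0, 0.274]
force: [-0.5, 0.6, 2.8]
width: 0.7
```

Call:
jog_arm:
  rows:
    - {"travel": [0, 0, -3], "dr": [0, 0, 0], "gripper": 0.3}
    - {"travel": [0, 0, -2], "dr": [0, 0, 0], "gripper": 0.3}
    - {"travel": [0, 0, -1.5], "dr": [0, 0, 0], "gripper": 0.3}
    - {"travel": [0, 0, -1], "dr": [0, 0, 0], "gripper": 0.3}

```text
time: 8.95
tool_pos: [0.5609, -0.0494, 0.0028]
tcp_rot: [3.141, -0.0, 0.274]
force: [-2.9, 0.4, 4.6]
width: 0.699
```

Call:
jog_arm:
  rows:
    - {"travel": [0, 0, -1], "dr": [0, 0, 0], "gripper": 0.3}

```text
time: 9.07
tool_pos: [0.561, -0.0495, 0.0026]
tcp_rot: [3.141, 0.0, 0.274]
force: [-4.4, 1.3, 10.8]
width: 0.702
```

Call:
jog_arm:
  rows:
    - {"travel": [0, 0, -1], "dr": [0, 0, 0], "gripper": 0.3}

```text
time: 9.2
tool_pos: [0.5611, -0.0495, 0.0024]
tcp_rot: [3.141, 0.001, 0.274]
force: [-6.5, 1.5, 14.8]
width: 0.699
```

Call:
jog_arm:
  rows:
    - {"travel": [0, 0, 0], "gripper": 0.3, "dr": [0, 0, 0]}
    - {"travel": [0, 0, 0], "gripper": 0.3, "dr": [0, 0, 0]}
    - {"travel": [0, 0, 0], "gripper": 0.3, "dr": [0, 0, 0]}
    - {"travel": [0, 0, 0], "gripper": 0.3, "dr": [0, 0, 0]}
    - {"travel": [0, 0, 0], "gripper": 0.3, "dr": [0, 0, 0]}
    - {"travel": [0, 0, 0], "gripper": 0.3, "dr": [0, 0, 0]}
    - {"travel": [0, 0, 0], "gripper": 0.3, "dr": [0, 0, 0]}
    - {"travel": [0, 0, 0], "gripper": 0.3, "dr": [0, 0, 0]}
    - {"travel": [0, 0, 0], "gripper": 0.3, "dr": [0, 0, 0]}
    - {"travel": [0, 0, 0], "gripper": 0.3, "dr": [0, 0, 0]}

```text
time: 10.45
tool_pos: [0.561, -0.0495, 0.0026]
tcp_rot: [3.141, 0.001, 0.274]
force: [-5.4, 1.0, 11.9]
width: 0.701
```

```bash
python3 - <<'E'
from h import *
o=r.get_obs(); print({k:np.round(o[k],4) for k in ('time','tool_pos','tcp_rot','force','ft_torque','width')})
a=snap('wrist','w7.png')['img'][100:340,120:380]; g=lambda i:(255*(i/255.)**.5).astype('uint8')
find('wrist',['yellow_tin','paddle_right_top','blue_tin'])
s=snap('scene','s7.png')['img'][165:225,205:285]
find('scene',['yellow_tin','paddle_right_top'])
cv2.imwrite('pics/v7.png',np.hstack([g(cv2.resize(a,(390,360))),g(cv2.resize(s,(400,360),interpolation=2))]))
E
```

```text
{'time': np.float64(10.45), 'tool_pos': array([ 0.561 , -0.0495,  0.0026]), 'tcp_rot': array([3.1412e+00, 6.0000e-04, 2.7440e-01]), 'force': array([-5.4303,  1.0386, 11.879 ]), 'ft_torque': array([-0.2136,  0.7508, -0.0268]), 'width': np.float64(0.7011)}
wrist yellow_tin [ 0.7124 -0.1249  0.0013] 0.67
wrist yellow_tin [ 0.5831 -0.0018  0.0229] 0.57
wrist paddle_right_top [ 0.567  -0.0758  0.0346] 0.69
wrist blue_tin [0.6109 0.0646 0.0259] 0.86
scene yellow_tin [ 0.5815 -0.0044  0.0223] 0.65
scene yellow_tin [ 0.7088 -0.1238  0.0009] 0.65
scene yellow_tin [0.6693 0.1757 0.0014] 0.62
scene paddle_right_top [ 6.03e-01 -4.00e-04  2.10e-02] 0.7
scene paddle_right_top [ 0.5689 -0.0747  0.0371] 0.57
```

View pics/v7.png

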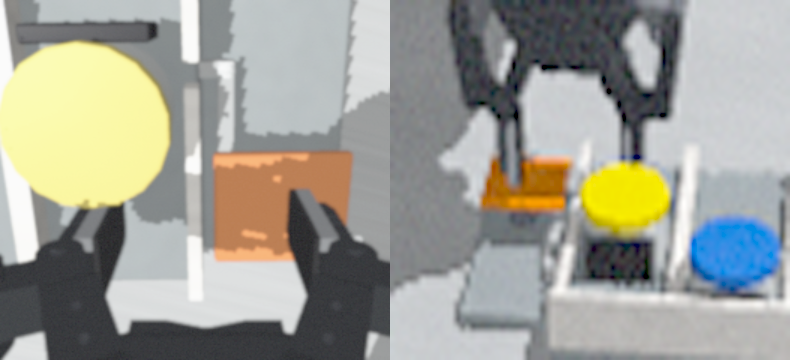

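The tin is pushed out to dispenser x≈+3 mm and stands upright against the lane finger, with the pusher behind it. The paddle is at its stop and the blue tin hasn't moved. Handing in.

```bash
python3 - <<'E'
from h import *
r.get_image('wrist'); find('wrist',['yellow_tin','paddle_right_top']); print(r.get_obs()['force'])
print(r.hand_in())
E
```

```text
wrist yellow_tin [ 0.5869 -0.0007  0.0224] 0.85
wrist yellow_tin [ 0.7084 -0.1257  0.    ] 0.6
wrist paddle_right_top [ 0.5668 -0.0797  0.035 ] 0.9
[-5.61309049  1.03168657 12.04171555]
the job is handed in; nothing more can be done
None
```

The yellow-lidded tin is out of its pocket and held in the right lane. One finger presses the right orange paddle down to its stop, and the other finger stands in the lane against the tin.

**Last checks:**
- **Paddle:** its top measures about 35 mm above the bench, against 36 mm when fully down. The finger pushes on it with a steady 12 N, well above the roughly 5.4 N needed at the stop.
- **Tin:** it stands upright about 45 mm along the lane from its pocket, with the pusher behind it. Three position readings, two from the wrist camera and one from the scene camera, agreed within about 6 mm. That is about the networks' accuracy, and the contact force stayed steady too.
- **Other things:** the blue tin and the pink look-alike measure where they were before, within the networks' accuracy. I did not re-measure the other bystanders, but felt no force until the finger reached the paddle.
- **Time:** the clock read about 10.5 s, well under the 32 s limit.

**Disagreements:**
- **Fingertip height:** at this opening the fingertips sat about 33 mm behind the nominal TCP, where I had expected 13 mm at most. I found the paddle by force instead.
- **Scene camera:** its top-scoring paddle detection was wrong, about 8 cm off. Its second detection matched the wrist camera.

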